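# Unprop the ringing kit case and let its lid down on a finger

### The job

Close the ringing kit case without a bang, so that the rings inside stay in their packs: with a finger waiting close under the raised lid at its front lip, push the prop rod off its stop towards the end of the case nearest the robot, so that it folds down and the falling lid is caught on the outside of the finger while still well open. Then lower the lid gently, carried on the finger all the way, until it lies fully shut, and draw the finger out. Do not pinch the lid or the rod between the fingers, and leave the things standing round the case alone.

Things in the scene. Friction and masses are not known exactly. Their poses are not given: they have to be found in the camera images.
- kit_case: Open wooden case with brass corners, 135 mm deep (its x), 260 mm wide (its y), 85 mm high to the rim, walls 8 mm, fixed to the worktop. It stands end-on to the robot. Origin: centre of its underside. Its x axis points from the open front to the hinged back, roughly to the robot's right, so its front faces the robot's left; its y axis points to its far end, roughly away from the robot; z up. Ring packs and film pots lie inside, below the rim.
- lid (a joint): Angle of the lid in rad: 0 shut on the rim, growing as the front rises; at the start it stands propped at about 0.60. The lid is a flat wooden board 157 mm from hinge axis to front edge, 262 mm wide, 9 mm thick, about 0.3 kg (it weighs about 1.5 N at the lip); hinged along the case's back upper edge on slightly stiff hinges that do not hold it: unsupported it falls and slams. Shut, it overhangs the front wall by 22 mm, so that there is room for a finger under the lip.
- lid_lip (a point): Middle (across the width) of the lower front edge of the lid; it moves and turns with the lid. Its x axis points along the lid towards the hinge, y along the front edge towards the case's far end, z is the lid's upward normal.
- lid_hinge (a point): Point on the lid's hinge axis, in the middle of the case's back edge and of the lid's thickness, 89.5 mm above the worktop. The axis runs along the case's y. This point turns with the lid.
- prop (a joint): Angle of the prop rod in rad: 1.63 when up, leaning 0.06 (3 degrees) towards the case's far end (+y) against its stop, carrying the lid; 0 when folded flat along the inside of the front wall, pointing to the case's near end (-y), below the rim. It must be pushed towards the near end (-y of the case); some 0.2 rad off its stop it slides from under the lid and drops by itself.
- prop_tip (a point): Centre of the round black tip of the prop rod, a steel rod 7 mm thick and 103 mm long; at the start the tip touches the lid's underside, about 8 mm behind the lip and 6 mm from the middle of the case towards its far end (+y).
- prop_pivot (a point): Pivot of the prop rod on the inside of the front wall, in the middle of the case's width: 54 mm in front of the case's centre, 60 mm above the worktop. The rod swings about the case's x axis.
- dropper: Bystander: brown dropper bottle, 33 mm across, 102 mm high, behind the case's hinges. Origin: centre of its underside.
- balm_pot: Bystander: round pot with a red lid, 58 mm across, 50 mm high, in front of the case. Origin: centre of its underside.
- glue_can: Bystander: small can with a blue cap, 38 mm across, 70 mm high, behind the case's hinges. Origin: centre of its underside.
- tally_counter: Bystander: white hand tally counter lying on its back, 57 x 71 x 23 mm, in front of the case. Origin: centre of its underside.
- eraser: Bystander: eraser, 22 x 52 x 13 mm, between the case and the robot. Origin: centre of its underside.
- ring_pack: Bystander: matchbox-like card box, 40 x 58 x 17 mm, in front of the case. Origin: centre of its underside.

How it is judged:
By the outcome, as a careful person would: the job done as asked, in the order asked, and still so for the second after the job is handed in, with the robot touching nothing.
It also fails if it takes over 45 s, if anything falls off the work surface, if the arm or the gripper's body presses on something with over 40 N, if the wrist force passes 120 N, or if a joint passes its speed limit or range.

### The arm

A 7-joint arm with a two-finger parallel gripper is mounted at the origin on a cart in front of the work surface, level with it; the furniture and walls round the work are solid. World frame = base frame: x ahead of the robot, y to its left, z up, the work surface at z = 0. Lengths are in m, angles in rad, forces in N, time in s.
With the tool pointing down it reaches from about 0.4 to 0.85 m from the base axis. Payload 10.4 kg.
Tool frame: the origin (TCP) lies between the finger pads; the fingertips stand 22 mm ahead of it and the grasp point (between the pads) lies 3 mm ahead of it; z points along the fingers, y is the line along which they close (so a half turn about z gives the same grasp; the last joint's range is limited). The gripper opens to 85 mm and grips with 20 to 120 N. Pads are 22 mm wide; open, the fingers measure 114 mm over their backs; the gripper's body (76 mm by 85 mm) begins 54 mm behind the grasp point. The pads swing forward as they close: fully open they stand 13 mm farther back than shut.
Start: joints at [1.312, 0.332, -0.065, 1.46, 0.022, 1.35, -0.088], TCP at [0.146, -0.608, 0.224] pointing down, gripper open.
Joint ranges: [-2.6, 2.6], [-0.5, 2.12], [-1.47, 1.34], [0.16, 2.42], [-1.27, 4.41], [0.06, 2.06], [-2.6, 2.6]. Speed limits (rad/s): [2.22, 2.22, 2.79, 2.79, 3.14, 3.14, 3.14].

### API

Orientations are given as a unit quaternion [x, y, z, w].
In Python, from workcell import manip, camera, ticket, boxes_of, outline_of gives the robot as it stands.
- The arm moves only by the tool carry_out, never from a script. Its argument "deltas" is a list of rows, each a list of 5 numbers: the shift along the tool's x, y, z as a fraction of full scale, then the turn about the tool's z as a fraction of full scale, then the opening, from -1 (shut) to 1 (fully open), so that 0 is half open. In form: [[tx, ty, tz, spin, gripper], ...]. A call has 1 to 20 rows; each row is the pose to reach, as a shift and turn from the pose commanded when the call began, along the tool's axes at that moment; what a row does not reach only later rows make up. Full scale, the value 1, is 150 mm for a shift and 30 degrees for a turn. A row lasts 1/8 s, in which the tool goes at most 62.5 mm and 10.7 degrees, less where a joint would pass 70% of its speed; a pose out of reach is approached as far as the arm can. A call with a number of a shift or a turn outside -1 to 1 is refused whole. A call with a gripper value outside its range is refused whole. The fingers move at their own pace and stop on an object; "force" is the grip in N (left out, the last holds). Time passes only in rows, so rows that repeat a pose let the fingers close. It gives the time, the measured TCP pose, the force, the opening and the grip force at its end, in the units of the state.
- manip.get_obs(): the state, without advancing time (a new reading comes with each control period).
- camera(name): name is "side" or "top" or "wrist"; returns a dict with "img" (400x640x3 uint8, red, green, blue), "depth" (400x640 float32, m along the optical axis (not along the pixel's ray), 0 where there is no reading), "vertical_fov" (degrees; the focal length in pixels is half the picture's height over the tangent of half this angle, whatever the lens; pixels are square), "cx", "cy" (the principal point, pixels), "k1" (the pictures are not rectified: a ray, as slopes to the right and down, at radius r is drawn at 1 + k1 r^2 times it, then the intrinsics apply), "R" (3x3) and "t" (3): a world point X has camera coordinates R X + t. Camera axes: x right, y down, z forward; pixel columns grow to the right and rows downward; lengths in m; the calibration is good to about 2 mm. A picture is of the moment at which its call begins.
- ticket.hand_in(): hands the job in; it is judged then, once.
Trained networks look in a picture, given as the dict that the camera call returned (one of the last four; its "shot" number tells which), for a name from the list of things; names that differ only in an ending like _2 or _b are one class to them, and where a whole thing is asked for, a point or a joint stands for the part that bears it (a point fixed in the world has none). Each returns a list of dicts, best first, with "conf" (0 to 1); they miss things now and then, are a little off and sometimes report something else, mostly with a low value. They report only what shows in the picture. A call takes as long as a camera call.
- boxes_of(query, picture): "position" ([x, y, z] in m, in world coordinates, good to about 4 mm: the middle of the surface that is visible of it).
- outline_of(query, picture): "region" (400x640 bool, what is visible of it).
The state is a dict: "clock": time; "joint_pos": joint angles; "joint_velocities": joint speeds; "tau": joint torques, N m; "position": TCP position; "ee_rot": TCP orientation; "ft_force": force on the tool from outside, world axes, zero at the start; "torque": the same for the moment, N m; "grip_width": opening from 0.0 (shut) to 1.0 (fully open); "grasp_force": force on a finger pad.
Only numpy, scipy, OpenCV 4.12 (cv2) and the standard library are available. Lean on these libraries where they do the work, as an engineer would, in place of code of your own. Each camera call takes 0.05 s, during which the arm holds its last target. There are 200 camera calls.

## Working session

There is one attempt and no reset: what is moved stays moved. The work goes in short steps, Python scripts to look and compute and a tool call to move; the robot and the scene stay as the last step left them, time stands still between calls to the robot, and variables do not carry over. Pictures are saved under pics/ and viewed, at most 10 in all, crops included, and the job is handed in when it is done.

Besides the shell and the picture viewer there is one more tool, called after ">>>" as name([rows], argument=value, ...), one row to a line, values as JSON. carry_out: Moves the arm, as the interface text tells. Its arguments: {"type":"object","properties":{"deltas":{"type":"array","items":{"type":"array","items":{"type":"number"}}},"force":{"type":"number"}},"required":["deltas"]}

```bash
mkdir -p pics; ls; cat > h.py <<'E'
import numpy as np, cv2
from workcell import manip, camera, ticket, boxes_of, outline_of
def cloud(c):
    h,w=c['depth'].shape; f=h/2/np.tan(np.radians(c['vertical_fov'])/2)
    K=np.array([[f,0,c['cx']],[0,f,c['cy']],[0,0,1]])
    u,v=np.meshgrid(np.arange(w),np.arange(h))
    p=cv2.undistortPoints(np.stack([u,v],-1).reshape(-1,1,2).astype(float),K,np.array([c['k1'],0,0,0,0.])).reshape(h,w,2)
    d=c['depth'][...,None]
    return (np.concatenate([p*d,d],-1)-c['t'])@c['R']
def proj(c,X):
    h=400; f=h/2/np.tan(np.radians(c['vertical_fov'])/2)
    p=np.atleast_2d(X)@c['R'].T+c['t']; s=p[:,:2]/p[:,2:]; s=s*(1+c['k1']*(s**2).sum(1,keepdims=True))
    return s*f+[c['cx'],c['cy']]
def save(c,n): cv2.imwrite('pics/'+n+'.png',c['img'][...,::-1])
E
python3 - <<'E'
from h import *
o=manip.get_obs(); print(o)
for n in ['side','top']:
    c=camera(n); save(c,n+'0'); np.savez(n+'0.npz',**c)
    print(n,'cam at',-c['R'].T@c['t'], c['R'][2])
    for q in ['kit_case','lid','lid_lip','lid_hinge','prop','prop_tip','prop_pivot','dropper','balm_pot','glue_can','tally_counter','eraser','ring_pack']:
        print(q,[(np.round(b['position'],3),round(b['conf'],2)) for b in boxes_of(q,c)[:2]])
E
```

```text
pics
{'clock': 0.0, 'joint_pos': array([ 1.31237736,  0.33289449, -0.06471808,  1.46094809,  0.02161802,
        1.34988203, -0.08847175]), 'joint_velocities': array([ 3.67298000e-05, -8.96804937e-04,  3.80027774e-04, -5.52586405e-04,
       -4.73740184e-04, -3.19532386e-04, -8.65691419e-04]), 'tau': array([ 2.30730411e-04, -6.25450659e+01,  4.89525776e-02, -3.91596866e+01,
        1.61075051e-02,  1.00457633e-02, -3.64516302e-05]), 'position': array([ 0.14593401, -0.60732895,  0.22309863]), 'ee_rot': array([ 9.93052328e-01,  1.17671405e-01, -1.22738707e-04, -7.07231663e-04]), 'ft_force': array([-0.22653886, -0.00887893,  0.65101829]), 'torque': array([ 0.01034939, -0.01478108,  0.03990507]), 'grasp_force': 0.0, 'grip_width': 1.0033716456019186}
side cam at [ 0.35888693 -0.65927579  0.65994391] [ 0.20142092  0.71883553 -0.66536088]
kit_case [(array([ 0.528, -0.059,  0.118]), 0.73)]
lid [(array([ 0.538, -0.042,  0.132]), 0.55)]
lid_lip [(array([ 0.539, -0.05 ,  0.136]), 0.71), (array([0.405, 0.079, 0.02 ]), 0.37)]
lid_hinge [(array([ 0.539, -0.047,  0.134]), 0.71)]
prop []
prop_tip []
[... 234 characters left out ...]
ing_pack [(array([0.408, 0.082, 0.018]), 0.49)]
top cam at [ 0.34661922 -0.0621877   0.91682618] [ 0.22664385  0.01725126 -0.97382491]
kit_case [(array([ 0.539, -0.033,  0.14 ]), 0.98)]
lid [(array([ 0.543, -0.036,  0.142]), 0.67)]
lid_lip [(array([ 0.54 , -0.036,  0.143]), 0.83)]
lid_hinge [(array([ 0.541, -0.035,  0.148]), 0.8)]
prop [(array([0.418, 0.08 , 0.017]), 0.31)]
prop_tip []
prop_pivot []
dropper [(array([ 0.522, -0.157,  0.062]), 0.82)]
balm_pot [(array([0.588, 0.141, 0.05 ]), 0.71)]
glue_can [(array([ 0.635, -0.122,  0.055]), 0.71)]
tally_counter [(array([0.497, 0.124, 0.022]), 0.7)]
eraser [(array([ 0.388, -0.104,  0.016]), 0.9)]
ring_pack [(array([0.42 , 0.081, 0.017]), 0.58)]
```

View pics/top0.png

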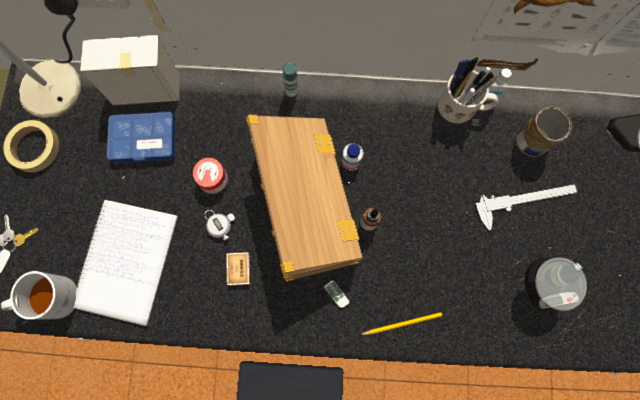

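View pics/side0.png

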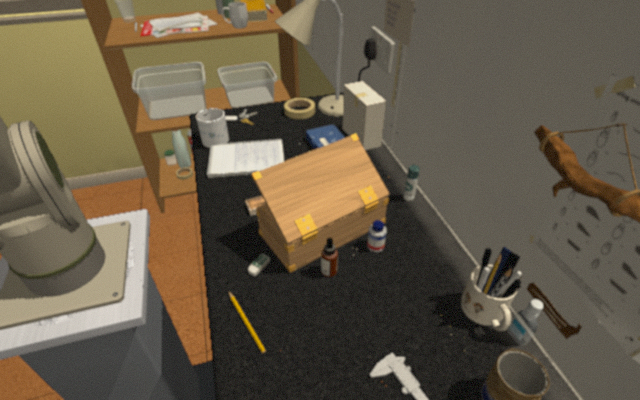

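```bash
python3 - <<'E'
from h import *
# fit lid plane from outlines in both views
c=camera('top')
o=outline_of('lid',c); m=o[0]['region'] if o else None
P=cloud(c); q=P[m&(c['depth']>0)]
print(len(q))
q=q[(q[:,2]>0.08)]
for i in range(4):
    A=np.c_[q[:,:2],np.ones(len(q))]; s=np.linalg.lstsq(A,q[:,2],rcond=None)[0]; r=q[:,2]-A@s; q=q[abs(r)<0.006]
print('plane',s,len(q),r.std()); n=np.array([-s[0],-s[1],1]); n/=np.linalg.norm(n); print('tilt',np.arccos(n[2]),'dir',np.degrees(np.arctan2(n[1],n[0])))
# use plane inliers in a broader region
g=P.reshape(-1,3); ok=(c['depth'].ravel()>0)&(abs(g[:,2]-np.c_[g[:,:2],np.ones(len(g))]@s)<0.005)&(g[:,2]>0.085)
print(cv2.minAreaRect(g[ok][:,:2].astype(np.float32)))
g=g[ok]
yaw=np.arctan2(-s[1],-s[0]); 
ex=np.array([np.cos(yaw),np.sin(yaw)]); ey=np.array([-ex[1],ex[0]])
a=g[:,:2]@ex; b=g[:,:2]@ey
print('yaw',yaw,'a',np.percentile(a,[0,1,99,100]),'b',np.percentile(b,[0,1,99,100]),'z',np.percentile(g[:,2],[0,1,99,100]))
r=cv2.minAreaRect(g[:,:2].astype(np.float32)); print(cv2.boxPoints(r))
E
```

```text
12020
plane [-0.20631996  0.64296368  0.2746155 ] 11795 0.0014465671630068259
tilt 0.5939252859715123 dir -72.20913692065439
((0.6561921834945679, -0.006248176097869873), (0.49503690004348755, 0.20529209077358246), 25.806373596191406)
yaw -1.2602871892888186 a [0.0702871  0.13333087 0.26791005 0.2873096 ] b [0.38047967 0.38313351 0.83531257 0.85368992] z [0.08542921 0.09312155 0.18471505 0.22437765]
[[ 0.38867366 -0.0215915 ]
 [ 0.47804368 -0.20640989]
 [ 0.9237107   0.00909515]
 [ 0.8343407   0.19391353]]
```

Top view: the lid (≈250–358, 115–275) has its front edge to the left. The pot (210,175), counter (220,225) and pack (238,268) stand in front of it, with the eraser at (336,293) and the bottles behind. In the side view the lid hides the prop. The tool always stays vertical, so I'll hold the lip with the back of a vertical finger. First I need the case frame.

```bash
python3 - <<'E'
from h import *
from scipy.ndimage import binary_erosion
for nm in ['top','side']:
    c=camera(nm); P=cloud(c)
    m=np.zeros((400,640),bool)
    for q in ['lid','kit_case']:
        o=outline_of(q,c)
        if o: print(nm,q,o[0]['conf']); m|=o[0]['region']
    q=P[m&(c['depth']>0)]; q=q[q[:,2]>.085]; s=None
    s0=np.array([-0.206,0.643,0.2746]); q=q[abs(q[:,2]-np.c_[q[:,:2],np.ones(len(q))]@s0)<.012]
    for i in range(4):
        A=np.c_[q[:,:2],np.ones(len(q))]; s=np.linalg.lstsq(A,q[:,2],rcond=None)[0]; q=q[abs(q[:,2]-A@s)<.005]
    n=np.array([-s[0],-s[1],1]); n/=np.linalg.norm(n)
    # in-plane coordinates
    yaw=np.arctan2(n[1],n[0]); ex=np.array([np.cos(yaw),np.sin(yaw),0]); ey=np.array([-ex[1],ex[0],0]); u=np.cross(ey,n)
    ab=np.c_[q@u,q@ey].astype(np.float32); r=cv2.minAreaRect(ab)
    print('tilt',np.arccos(n[2]),'yaw',np.degrees(yaw),'rect',r)
    B=cv2.boxPoints(r); o=q.mean(0); d=(q@n).mean()
    for b in B: print(np.round(u*b[0]+ey*b[1]+n*d,4))
    cc=u*r[0][0]+ey*r[0][1]+n*d; print('centre',cc)
E
```

```text
top lid 0.75
top kit_case 0.78
tilt 0.5949012247810351 yaw -72.21985222647989 rect ((0.09439961612224579, 0.5122196078300476), (0.16460677981376648, 0.262805312871933), 0.24634629487991333)
[0.6544 0.0659 0.1821]
[ 0.4045 -0.0153  0.1814]
[ 0.4468 -0.1449  0.0892]
[ 0.6967 -0.0637  0.0898]
centre [ 0.55058476 -0.03951533  0.1356278 ]
side lid 0.65
side kit_case 0.76
tilt 0.5966652474279658 yaw -72.27242833189915 rect ((0.09370458871126175, 0.5107176303863525), (0.16544701159000397, 0.26343995332717896), 0.11960437148809433)
[0.6535 0.065  0.1827]
[ 0.4027 -0.0156  0.1824]
[ 0.4447 -0.1459  0.0895]
[ 0.6955 -0.0652  0.0898]
centre [ 0.54910606 -0.04044175  0.13609398]
```

>>> carry_out([
  [0.1,-0.1,-0.25,-0.05,-1],
  [0.3,-0.32,-0.51,-0.147,-1],
  [0.6,-0.63,-0.51,-0.147,-1],
  [0.91,-0.954,-0.51,-0.147,-1],
  [0.91,-0.954,-0.51,-0.147,-1],
], force=40)

```text
clock: 2.42
position: [0.2483, -0.4333, 0.3013]
ee_rot: [0.987, 0.159, 0.0, 0.001]
ft_force: [0.0, -0.1, 0.3]
grip_width: 0.002
grasp_force: 0.0
```

>>> carry_out([
  [0.25,-0.22,0,0,-1],
  [0.5,-0.44,0,0,-1],
  [0.75,-0.66,0,0,-1],
  [0.973,-0.878,0,0,-1],
])

```text
clock: 2.92
position: [0.3442, -0.2655, 0.3006]
ee_rot: [0.988, 0.156, 0.0, 0.0]
ft_force: [1.1, -0.4, -0.3]
grip_width: -0.003
grasp_force: 0.0
```

>>> carry_out([
  [0.25,-0.22,0,0,-1],
  [0.5,-0.44,0,0,-1],
  [0.75,-0.66,0,0,-1],
  [0.973,-0.878,0,0,-1],
])

```text
clock: 3.42
position: [0.4427, -0.0954, 0.3006]
ee_rot: [0.988, 0.155, 0.0, 0.0]
ft_force: [0.9, -0.2, 0.2]
grip_width: -0.002
grasp_force: 0.0
```

>>> carry_out([
  [0.25,-0.22,0,0,-1],
  [0.5,-0.44,0,0,-1],
  [0.75,-0.66,0,0,-1],
  [0.973,-0.878,0,0,-1],
  [0.973,-0.878,0,0,-1],
])

```text
clock: 4.05
position: [0.5409, 0.0772, 0.2999]
ee_rot: [0.987, 0.158, -0.0, -0.001]
ft_force: [-0.3, -1.1, 0.3]
grip_width: -0.002
grasp_force: 0.0
```

```bash
cat > st.py <<'E'
from h import *
from scipy.spatial.transform import Rotation as R
O=np.array([.5471,-.0317,0]); ex=np.array([.3074,-.9516,0]); ey=np.array([.9516,.3074,0])
def st():
    o=manip.get_obs(); p=o['position']-O; r=R.from_quat(o['ee_rot']).as_matrix()
    print('t',round(o['clock'],2),'case xyz mm',np.round([p@ex*1e3,p@ey*1e3,p[2]*1e3],1),'F case',np.round([o['ft_force']@ex,o['ft_force']@ey,o['ft_force'][2]],2),'tool x ang',np.round(np.degrees(np.arctan2(r[1,0],r[0,0])),2),'tz',np.round(r[:,2],3))
E
python3 - <<'E'
from st import *
st()
c=camera('wrist'); save(c,'w1'); print('wcam',-c['R'].T@c['t'],c['R'][2])
for n in ['prop','lid','prop_tip']: 
    print(n,[(np.round(b['position'],3),round(b['conf'],2)) for b in boxes_of(n,c)[:2]])
E
```

```text
t 4.05 case xyz mm [-105.5   27.6  299.9] F case [ 1.   -0.63  0.25] tool x ang 18.19 tz [-0.001  0.003 -1.   ]
wcam [0.60608912 0.09733033 0.45020388] [-0.25802813 -0.08190154 -0.96265966]
prop [(array([0.538, 0.018, 0.094]), 0.54)]
lid [(array([ 0.585, -0.014,  0.149]), 0.95)]
prop_tip []
```

View pics/w1.png

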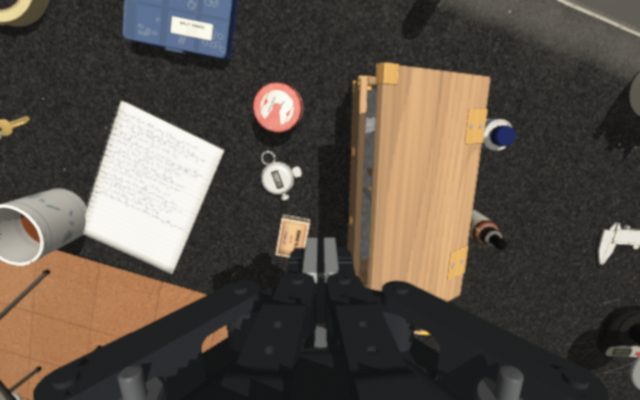

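The view is from above the closed fingers, whose tips are at about (320,245). The lid's front edge is at x≈370 and the prop is hidden below it. Next I lower the finger in front of the lip on the far side of the rod.

>>> carry_out([
  [0.03,0,0.3,0,-1],
  [0.03,0,0.6,0,-1],
  [0.03,0.03,0.853,0,-1],
  [0.03,0.06,0.853,0,-1],
  [0.03,0.09,0.853,0,-1],
  [0.03,0.09,0.853,0,-1],
])

```text
clock: 5.0
position: [0.5499, 0.0619, 0.1743]
ee_rot: [0.988, 0.155, 0.001, 0.0]
ft_force: [-0.3, -0.3, -0.6]
grip_width: 0.001
grasp_force: 0.0
```

```bash
python3 - <<'E'
from st import *
st()
c=camera('wrist'); save(c,'w2'); 
P=cloud(c); g=(P-O); X=g@ex; Y=g@ey; Z=P[...,2]
ok=(c['depth']>0)
# lid front edge in close view
m=ok&(Z>.15)&(Z<.19)&(abs(Y)<.12)&(X>-.08)&(X<-.03)
for y0 in (-.1,-.05,0,.05,.1):
    k=m&(abs(Y-y0)<.008); print(y0,k.sum(), np.round(np.c_[X[k],Z[k]][np.argsort(X[k])[:3]]*1e3,1).tolist() if k.any() else '')
top=camera('top'); cv2.imwrite('pics/t2.png',cv2.resize(top['img'][80:300,180:420][...,::-1],None,fx=2.5,fy=2.5,interpolation=cv2.INTER_CUBIC))
E
```

```text
t 5.0 case xyz mm [-88.2  31.4 174.3] F case [ 0.2  -0.43 -0.59] tool x ang 17.84 tz [ 0.003 -0.    -1.   ]
-0.1 0 
-0.05 0 
0 58 [[-59.4, 174.2], [-37.7, 169.2], [-37.0, 169.0]]
0.05 1588 [[-59.6, 175.1], [-59.6, 175.8], [-59.6, 178.2]]
0.1 2059 [[-59.9, 176.2], [-59.8, 176.2], [-59.8, 176.1]]
```

View pics/w2.png

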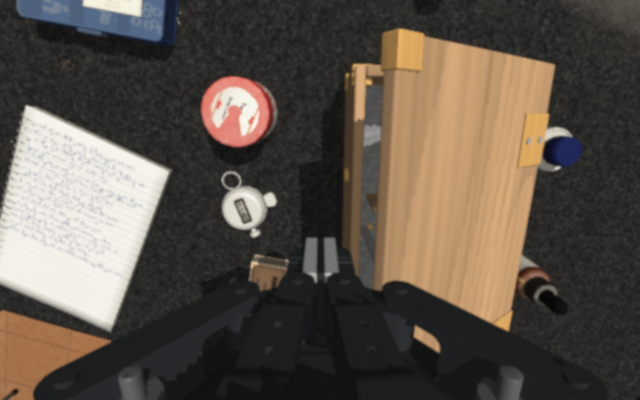

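View pics/t2.png

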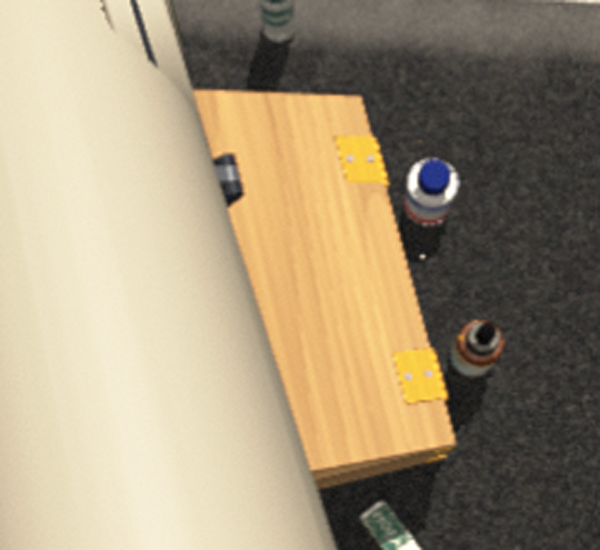

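Wrist view: the finger tips (320,245) stand beside the lip, at x≈380, with a gap of about 10 mm. In the top view the forearm hides the front, and nothing has been touched. I'll get the finger profile from depth before making contact.

```bash
python3 - <<'E'
from st import *
o=manip.get_obs(); r=R.from_quat(o['ee_rot']).as_matrix()
c=camera('wrist'); P=cloud(c); L=(P-o['position'])@r; d=c['depth']>0
k=d&(abs(L[...,1])<.075)&(abs(L[...,0])<.05)&(L[...,2]>-.1)&(L[...,2]<.03)
q=L[k]*1e3
for z in range(-100,30,6):
    s=q[(q[:,2]>=z)&(q[:,2]<z+6)]; s=s[s[:,1]<15] if z>-30 else s
    if len(s)>3: print(z,len(s),'y',np.percentile(s[:,1],[1,50,99]).round(1),'x',np.percentile(s[:,0],[1,50,99]).round(1))
# front wall / inner rim: case points
g=P-O; X=g@ex;Y=g@ey;Z=P[...,2]; m=d&(abs(Z-.085)<.003)&(X<-.05)&(X>-.09)&(Y>.03)
print('rim x',np.percentile(X[m],[2,50,98]),m.sum(), 'yEnd',Y[m].max())
E
```

```text
-100 8725 y [-59.5   1.2  61. ] x [ 6.  11.4 18.3]
-94 8129 y [-57.4   0.3  59. ] x [ 3.4 11.5 17.4]
-88 7340 y [-53.3   0.7  54.8] x [-5.7 11.1 17.3]
-82 6005 y [-48.5   4.9  50.3] x [-6.5 11.2 17.2]
-76 3187 y [-44.3  -2.8  46. ] x [-8.4 11.5 17. ]
-70 3876 y [-39.2   4.1  40.7] x [-8.7  8.2 12.3]
-64 3431 y [-35.3   3.3  36.9] x [-8.7 11.2 13.4]
-58 1942 y [-30.2  -1.   31.8] x [-10.1  11.4  13.5]
-52 518 y [-19.8   1.4  21.7] x [-6.4 11.3 13.4]
-46 702 y [-5.3  1.1  7. ] x [-11.1   7.8  11.3]
-40 402 y [-12.5   0.7  14.3] x [ 6.1 10.4 11.3]
-34 403 y [-12.3   1.5  14.1] x [ 6.1  7.1 11.3]
-28 381 y [-12.4   0.7  14.2] x [ 5.9  7.1 11.2]
-22 322 y [-12.4   1.1  14. ] x [ 6.1 10.3 11.2]
-16 142 y [-10.7   0.7  11.7] x [ 6.2 10.6 11.2]
rim x [-0.06288182 -0.05891422 -0.0518727 ] 1595 yEnd 0.13048064813335852
```

```bash
python3 - <<'E'
from st import *
o=manip.get_obs(); r=R.from_quat(o['ee_rot']).as_matrix()
c=camera('wrist'); P=cloud(c)
for x,y,z in [(11,14.5,22),(11,0,22),(11,-14.5,22),(11,14.5,-16),(11,14.5,-40)]:
    print((x,y,z),proj(c,o['position']+r@np.array([x,y,z])/1e3).round(0))
L=(P-o['position'])@r
for v in (232,236,240,244,250,260,275): print(v,[(u,np.round(L[v,u]*1e3).astype(int).tolist()) for u in (306,312,318,324,330,337,343)])
g=P-O; X=g@ex;Y=g@ey;Z=P[...,2]
for v in (100,130,160): print(v,[(u,int(X[v,u]*1e3),int(Y[v,u]*1e3),int(Z[v,u]*1e3)) for u in range(338,392,4)])
E
```

```text
(11, 14.5, 22) [[344. 214.]]
(11, 0, 22) [[319. 214.]]
(11, -14.5, 22) [[293. 214.]]
(11, 14.5, -16) [[351. 240.]]
(11, 14.5, -40) [[356. 265.]]
232 [(306, [-60, -15, 173]), (312, [-60, -8, 173]), (318, [-60, -2, 173]), (324, [-61, 5, 175]), (330, [-61, 11, 174]), (337, [-46, 17, 139]), (343, [-47, 23, 139])]
236 [(306, [-65, -15, 173]), (312, [-65, -8, 173]), (318, [-65, -2, 174]), (324, [-65, 5, 172]), (330, [-65, 11, 173]), (337, [-50, 17, 138]), (343, [-50, 23, 137])]
240 [(306, [-69, -15, 172]), (312, [11, -3, -15]), (318, [11, 0, -15]), (324, [11, 2, -15]), (330, [11, 5, -16]), (337, [-55, 17, 139]), (343, [-55, 23, 138])]
244 [(306, [11, -6, -20]), (312, [10, -3, -18]), (318, [11, 0, -20]), (324, [11, 2, -19]), (330, [11, 5, -20]), (337, [-58, 17, 137]), (343, [-59, 23, 139])]
250 [(306, [11, -5, -26]), (312, [10, -3, -26]), (318, [11, 0, -26]), (324, [11, 2, -26]), (330, [11, 5, -26]), (337, [6, 8, -16]), (343, [6, 11, -16])]
260 [(306, [11, -5, -35]), (312, [10, -3, -34]), (318, [11, 0, -35]), (324, [11, 2, -35]), (330, [11, 5, -35]), (337, [11, 7, -36]), (343, [7, 10, -27])
[... 315 characters left out ...]
105, 83), (370, -41, 107, 9), (374, -37, 107, 9), (378, -34, 107, 10), (382, -30, 107, 10), (386, -59, 103, 176), (390, -57, 103, 178)]
130 [(338, -70, 79, 0), (342, -66, 79, 0), (346, -62, 79, 2), (350, -62, 82, 46), (354, -62, 84, 77), (358, -60, 84, 84), (362, -57, 84, 85), (366, -44, 80, 10), (370, -40, 80, 10), (374, -36, 80, 9), (378, -32, 80, 10), (382, -29, 80, 11), (386, -58, 90, 176), (390, -57, 90, 178)]
160 [(338, -70, 49, 0), (342, -66, 49, 0), (346, -62, 51, 10), (350, -62, 57, 52), (354, -62, 62, 83), (358, -60, 62, 85), (362, -56, 62, 85), (366, -42, 50, 8), (370, -38, 50, 8), (374, -35, 50, 9), (378, -30, 50, 8), (382, -59, 76, 173), (386, -58, 76, 178), (390, -56, 77, 180)]
```

The wall and lip both read 5 mm too far back, so I'm correcting the origin by +5 mm along the case's x. The wrist view also puts the fingertip about 35 mm higher than the stated 22 mm, so I'll check that from the side.

```bash
sed -i 's/^O=.*; ex=/ex=/; s/^def st/O=np.array([.5471,-.0317,0])+.005*ex\ndef st/' st.py; python3 - <<'E'
from st import *
st(); o=manip.get_obs(); r=R.from_quat(o['ee_rot']).as_matrix()
c=camera('side'); P=cloud(c)
for x,y,z in [(-11,14.5,22),(-11,14.5,-13),(-11,14.5,-50),(0,0,-100)]: print((x,y,z),proj(c,o['position']+r@np.array([x,y,z])/1e3).round(0))
im=c['img'][60:260,180:420][...,::-1]; cv2.imwrite('pics/s2.png',cv2.resize(im,None,fx=3,fy=3,interpolation=cv2.INTER_CUBIC))
L=(P-o['position'])@r*1e3; k=(c['depth']>0)&(abs(L[...,0])<14)&(abs(L[...,1])<16)&(L[...,2]<60)&(L[...,2]>-90)
q=L[k]; print(len(q)); 
for z in range(-90,60,8):
    s=q[(q[:,2]>=z)&(q[:,2]<z+8)]
    if len(s): print(z,len(s),s[:,1].min().round(),s[:,1].max().round(),s[:,0].min().round(),s[:,0].max().round())
E
```

```text
t 5.2 case xyz mm [-94.2  30.9 173.2] F case [ 0.06 -0.18 -0.14] tool x ang 17.93 tz [ 0.001 -0.    -1.   ]
(-11, 14.5, 22) [[310. 157.]]
(-11, 14.5, -13) [[310. 144.]]
(-11, 14.5, -50) [[310. 129.]]
(0, 0, -100) [[310. 103.]]
286
-90 8 -10.0 15.0 -14.0 -10.0
-82 31 -8.0 16.0 -14.0 8.0
-74 22 -13.0 14.0 -14.0 8.0
-66 39 -16.0 14.0 -13.0 7.0
-58 24 -13.0 12.0 -14.0 9.0
-50 24 -14.0 12.0 -13.0 4.0
-42 37 -8.0 14.0 -12.0 5.0
-34 41 -10.0 12.0 -13.0 5.0
-26 35 -9.0 11.0 -13.0 5.0
-18 21 -9.0 11.0 -12.0 7.0
-10 4 3.0 5.0 -10.0 -5.0
```

View pics/s2.png

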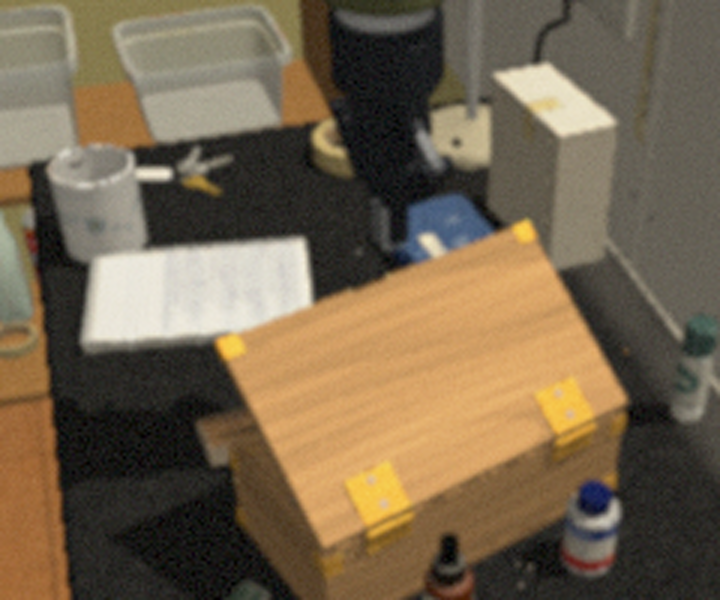

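Two views agree that the shut fingertip really is about 12 mm behind the reported TCP (tool z ≈ −12), so I'll use that. In the side crop the finger is at (380,235), just in front of the lip, and the lid is still propped. I go down so the lip meets the finger back about 33 mm above the tip, then feel for contact.

>>> carry_out([
  [0,0,0.15,0,-1],
  [0,0.02,0.29,0,-1],
  [0,0.06,0.29,0,-1],
  [0,0.075,0.29,0,-1],
  [0,0.075,0.29,0,-1],
])

```text
clock: 5.88
position: [0.5514, 0.0582, 0.1306]
ee_rot: [0.987, 0.159, 0.0, -0.003]
ft_force: [-9.2, 16.7, 11.9]
grip_width: -0.004
grasp_force: 0.0
```

```bash
python3 - <<'E'
from st import *
st()
E
```

```text
t 5.88 case xyz mm [-89.2  31.7 130.6] F case [-18.68  -3.64  11.87] tool x ang 18.28 tz [ 0.     0.006 -1.   ]
```

Contact came early: the flaring knuckles, not the finger, met the lip (19 N). I'll back off and turn the gripper a quarter turn, because its tool-x side is slim and flat.

>>> carry_out([
  [0,-0.1,-0.05,0,-1],
  [0,-0.2,-0.3,0,-1],
  [0,-0.2,-0.5,0,-1],
  [0,-0.2,-0.5,0,-1],
])

```text
clock: 6.38
position: [0.5442, 0.081, 0.2065]
ee_rot: [0.988, 0.156, 0.002, 0.001]
ft_force: [-0.9, -0.6, -0.4]
grip_width: -0.0
grasp_force: 0.0
```

```bash
python3 - <<'E'
from st import *
st(); print(manip.get_obs()['joint_pos'].round(2))
c=camera('side'); P=cloud(c)-O; X=P@ex;Y=P@ey;Z=P[...,2]
o=outline_of('lid',c); m=o[0]['region']&(c['depth']>0)&(Z>.1)&(abs(Y)<.11)&(X>-.03)&(X<.05)
s=np.polyfit(X[m],Z[m],1); print('lid angle',np.arctan(-s[0]))
E
```

```text
t 6.38 case xyz mm [-113.2   31.9  206.5] F case [ 0.34 -1.03 -0.36] tool x ang 17.93 tz [ 0.004 -0.    -1.   ]
[ 0.49  0.28 -0.85  1.65  0.22  1.3  -1.65]
lid angle 0.5941812101500709
```

>>> carry_out([
  [0,0,0,-0.33,-1],
  [0,0,0,-0.67,-1],
  [0,0,0,-1,-1],
])

```text
clock: 6.85
position: [0.5424, 0.0801, 0.2027]
ee_rot: [0.913, 0.409, -0.001, -0.0]
ft_force: [-0.3, 0.0, -0.1]
grip_width: -0.001
grasp_force: 0.0
```

>>> carry_out([
  [0,0,0,-0.33,-1],
  [0,0,0,-0.67,-1],
  [0,0,0,-1,-1],
])

```text
clock: 7.22
position: [0.5425, 0.08, 0.2028]
ee_rot: [0.776, 0.631, -0.001, -0.0]
ft_force: [-0.6, -0.2, 0.3]
grip_width: 0.005
grasp_force: 0.0
```

>>> carry_out([
  [0,0,0,-0.33,-1],
  [0,0,0,-0.67,-1],
  [0,0,0,-1,-1],
  [0,0,0,-1,-1],
])

```text
clock: 7.72
position: [0.5426, 0.08, 0.2029]
ee_rot: [0.589, 0.808, -0.0, -0.001]
ft_force: [0.1, -0.5, -0.1]
grip_width: 0.003
grasp_force: 0.0
```

```bash
python3 - <<'E'
from st import *
st(); o=manip.get_obs(); r=R.from_quat(o['ee_rot']).as_matrix(); print(o['joint_pos'].round(2))
c=camera('wrist'); save(c,'w3'); P=cloud(c); d=c['depth']>0; g=P-O; X=g@ex;Y=g@ey;Z=P[...,2]
m=d&(Z>.15)&(Z<.19)&(X>-.08)&(X<-.03)
for y0 in (-.1,-.05,0.03,.1):
    k=m&(abs(Y-y0)<.006); print(y0,k.sum(), np.round(np.c_[X[k],Z[k]][np.argsort(X[k])[:3]]*1e3,1).tolist() if k.any() else '')
L=(P-o['position'])@r*1e3; k=d&(abs(L[...,1])<14)&(abs(L[...,0])<14)&(L[...,2]>-40)&(L[...,2]<30); print('tip z',np.percentile(L[k][:,2],[90,99,100]),k.sum())
for n in ['prop','prop_tip']: print(n,[(((np.array(b['position'])-O)@ex*1e3).round(),((np.array(b['position'])-O)@ey*1e3).round(),b['position'][2],round(b['conf'],2)) for b in boxes_of(n,c)[:2]])
E
```

```text
t 7.72 case xyz mm [-112.7   30.   202.9] F case [ 0.49 -0.03 -0.12] tool x ang 107.84 tz [-0.002  0.    -1.   ]
[ 0.68  0.37 -1.1   1.65  0.33  1.33 -0.17]
-0.1 526 [[-65.4, 176.2], [-65.3, 176.9], [-65.3, 175.8]]
-0.05 62 [[-65.7, 175.6], [-65.6, 175.6], [-65.6, 176.7]]
0.03 55 [[-41.1, 169.3], [-41.0, 169.1], [-40.5, 168.5]]
0.1 20 [[-37.2, 165.7], [-36.0, 165.1], [-35.7, 164.7]]
tip z [-16.50027239 -11.50718477 -10.6539156 ] 1648
prop [(np.float64(-58.0), np.float64(1.0), 0.0952, 0.53), (np.float64(-56.0), np.float64(-82.0), 0.1715, 0.32)]
prop_tip [(np.float64(-62.0), np.float64(5.0), 0.0952, 0.48)]
```

View pics/w3.png

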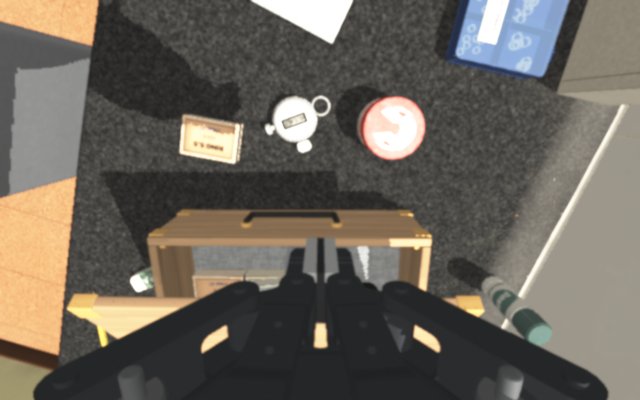

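Wrist view, now from the front side: the front wall's rim is at row ≈240, a handle is on the front wall at (245–340, 215), and the prop is hidden behind the fingers (~318,270). The lid edge is at rows 300–320. I'll locate the handle, then move in.

```bash
python3 - <<'E'
from st import *
c=camera('wrist'); P=cloud(c)-O; X=P@ex*1e3;Y=P@ey*1e3;Z=P[...,2]*1e3
g=c['img'].sum(2)
k=(g<150)&(X<-68)&(X>-110)&(abs(Y)<60)&(Z>25)&(Z<100); print('handle',k.sum(),[np.percentile(a[k],[1,50,99]).round() for a in (X,Y,Z)])
k=(X<-54)&(X>-110)&(abs(Y-(-60))<15)&(Z>25)&(Z<100); print('wall',[np.percentile(a[k],[1,50,99]).round() for a in (X,Y,Z)])
E
```

```text
handle 307 [array([-77., -75., -74.]), array([-44.,   0.,  45.]), array([36., 37., 55.])]
wall [array([-74., -69., -61.]), array([-75., -60., -45.]), array([27., 72., 86.])]
```

>>> carry_out([
  [-0.1,0,0.3,0,-1],
  [-0.17,0,0.5,0,-1],
  [-0.2,0,0.5,0,-1],
  [-0.21,0,0.5,0,-1],
  [-0.21,0,0.5,0,-1],
])

```text
clock: 8.55
position: [0.5534, 0.0509, 0.1304]
ee_rot: [0.588, 0.809, 0.001, 0.001]
ft_force: [-0.4, -0.1, -0.0]
grip_width: 0.003
grasp_force: 0.0
```

```bash
python3 - <<'E'
from st import *
st()
E
```

```text
t 8.55 case xyz mm [-81.7  31.4 130.4] F case [-0.05 -0.45 -0.01] tool x ang 107.92 tz [ 0.002  0.    -1.   ]
```

>>> carry_out([
  [-0.025,0,0,0,-1],
  [-0.045,0,0,0,-1],
  [-0.045,0,0,0,-1],
])

```text
clock: 8.93
position: [0.5546, 0.0461, 0.1298]
ee_rot: [0.588, 0.809, 0.001, -0.001]
ft_force: [-3.7, 7.1, 4.4]
grip_width: -0.001
grasp_force: 1.1
```

```bash
python3 - <<'E'
from st import *
st()
E
```

```text
t 8.93 case xyz mm [-76.8  31.1 129.8] F case [-7.9  -1.3   4.35] tool x ang 108.03 tz [ 0.     0.002 -1.   ]
```

>>> carry_out([
  [0,0,-0.015,0,-1],
  [-0.017,0,-0.03,0,-1],
  [-0.035,0,-0.055,0,-1],
  [-0.055,0,-0.08,0,-1],
  [-0.08,0,-0.107,0,-1],
  [-0.08,0,-0.107,0,-1],
  [-0.08,0,-0.107,0,-1],
])

```text
clock: 9.8
position: [0.5584, 0.0344, 0.1459]
ee_rot: [0.588, 0.809, 0.001, -0.0]
ft_force: [-4.0, 7.2, 6.7]
grip_width: -0.002
grasp_force: 1.3
```

```bash
cat >> st.py <<'E'
def lid():
    c=camera('side'); P=cloud(c)-O; X=P@ex;Y=P@ey;Z=P[...,2]
    m=(c['depth']>0)&(Z>.088)&(abs(Y)<.1)&(X>-.02)&(X<.045)
    # robust line fit X->Z over lid
    x,z=X[m],Z[m]
    for i in range(5):
        s=np.polyfit(x,z,1); e=abs(z-np.polyval(s,x)); k=e<max(.004,2*np.median(e)); x,z=x[k],z[k]
    print('lid angle',np.arctan(-s[0]).round(3),len(x))
E
python3 - <<'E'
from st import *
st(); lid()
c=camera('wrist'); save(c,'w4')
for n in ['prop','prop_tip']: print(n,[(((np.array(b['position'])-O)@ex*1e3).round(),((np.array(b['position'])-O)@ey*1e3).round(),b['position'][2],round(b['conf'],2)) for b in boxes_of(n,c)[:2]])
E
```

```text
t 9.8 case xyz mm [-64.4  31.  145.9] F case [-8.12 -1.57  6.7 ] tool x ang 108.01 tz [ 0.     0.002 -1.   ]
lid angle 0.73 3118
prop [(np.float64(-56.0), np.float64(6.0), 0.1443, 0.89)]
prop_tip [(np.float64(-61.0), np.float64(11.0), 0.1416, 0.96), (np.float64(20.0), np.float64(-188.0), 0.0102, 0.47)]
```

The lid is on the finger at 0.73 rad and the prop still stands free at y≈+6, with its top overlapping the fingertip. Now I push it towards the near end.

>>> carry_out([
  [0,-0.04,0,0,-1],
  [0,-0.09,0,0,-1],
  [0,-0.14,0,0,-1],
  [0,-0.19,0,0,-1],
  [0,-0.24,0,0,-1],
  [0,-0.29,0,0,-1],
  [0,-0.34,0,0,-1],
  [0,-0.38,0,0,-1],
  [0,-0.38,0,0,-1],
  [0,-0.38,0,0,-1],
])

```text
clock: 11.25
position: [0.5042, 0.0169, 0.146]
ee_rot: [0.588, 0.809, 0.001, -0.0]
ft_force: [-3.9, 7.9, 6.6]
grip_width: -0.001
grasp_force: 0.2
```

```bash
python3 - <<'E'
from st import *
st(); lid()
c=camera('wrist'); save(c,'w5')
for n in ['prop','prop_tip']: print(n,[(((np.array(b['position'])-O)@ex*1e3).round(),((np.array(b['position'])-O)@ey*1e3).round(),b['position'][2],round(b['conf'],2)) for b in boxes_of(n,c)[:2]])
E
```

```text
t 11.25 case xyz mm [-64.4 -25.9 146. ] F case [-8.72 -1.29  6.59] tool x ang 108.02 tz [ 0.001  0.002 -1.   ]
lid angle 1.388 5154
prop [(np.float64(-58.0), np.float64(-56.0), 0.1054, 0.89)]
prop_tip [(np.float64(-58.0), np.float64(-51.0), 0.1018, 0.87)]
```

View pics/w5.png

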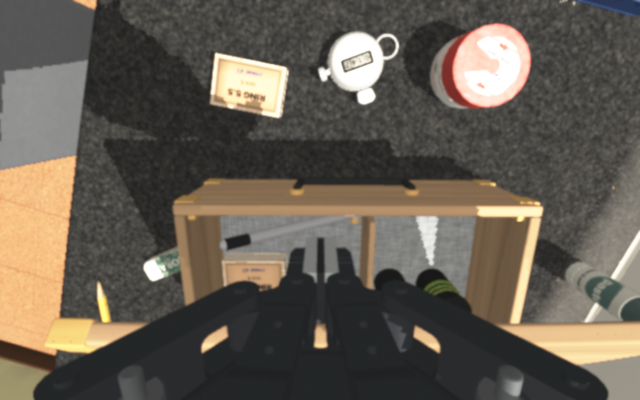

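The rod has tipped over: pivot at (355,218), black tip at (235,242). The lid still rests on the finger. I'll check whether the rod is fully down.

```bash
python3 - <<'E'
from st import *
c=camera('wrist'); P=cloud(c)-O; X=P@ex*1e3;Y=P@ey*1e3;Z=P[...,2]*1e3
m=np.zeros((400,640),bool)
for n in ['prop','prop_tip']:
    for b in outline_of(n,c)[:1]: m|=b['region']
k=m&(c['depth']>0)&(X<-40)&(X>-70)
i=np.argsort(Y[k]); q=np.c_[X[k],Y[k],Z[k]][i]; print(len(q),q[::max(1,len(q)//12)].round())
m=c['depth']>0
for (u,v) in [(228,243),(240,242),(260,237),(290,231),(330,222)]: print(u,v,X[v,u].round(),Y[v,u].round(),Z[v,u].round(),c['img'][v,u])
save(c,'w6')
s=camera('side'); P=cloud(s)-O; o=outline_of('lid',s)[0]['region']; X=P@ex;Z=P[...,2];Y=P@ey; k=o&(s['depth']>0)&(X>-.03)&(X<.05)&(Z>.09); p=np.polyfit(X[k],Z[k],1); print('lid',np.arctan(-p[0]), Y[k].min(),Y[k].max())
E
```

```text
26 [[-53.  -6.  64.]
 [-53.  -5.  63.]
 [-53.  -4.  63.]
 [-54.  -3.  64.]
 [-53.  -3.  66.]
 [-54.  -2.  66.]
 [-54.  -1.  66.]
 [-54.  -1.  67.]
 [-54.   0.  67.]
 [-54.   1.  67.]
 [-54.   2.  67.]
 [-53.   3.  65.]
 [-54.   3.  66.]]
228 243 -7.0 -116.0 10.0 [136 137 135]
240 242 -9.0 -104.0 10.0 [120 120 118]
260 237 -14.0 -84.0 11.0 [128 128 125]
290 231 -20.0 -55.0 10.0 [133 133 130]
330 222 -30.0 -17.0 11.0 [124 125 122]
lid 0.7300113509823115 -0.13281566014778162 0.13221832671494974
```

The rod is folded (only its pivot end shows) and the lid rests on the finger at 0.73 rad. Now I lower along the lip's arc.

>>> carry_out([
  [0,0,-0.012,0,-1],
  [0.013,0,0.004,0,-1],
  [0.026,0,0.02,0,-1],
  [0.038,0,0.037,0,-1],
  [0.051,0,0.054,0,-1],
  [0.063,0,0.071,0,-1],
  [0.075,0,0.089,0,-1],
  [0.086,0,0.106,0,-1],
  [0.097,0,0.124,0,-1],
  [0.097,0,0.124,0,-1],
])

```text
clock: 12.95
position: [0.4997, 0.0305, 0.1267]
ee_rot: [0.588, 0.809, 0.001, -0.0]
ft_force: [-2.1, 8.2, 3.6]
grip_width: -0.001
grasp_force: 0.2
```

```bash
cat >> st.py <<'E'
def lid2():
    s=camera('side'); P=cloud(s)-O; o=outline_of('lid',s)
    if not o: print('no lid'); return
    X=P@ex;Z=P[...,2]; k=o[0]['region']&(s['depth']>0)&(X>-.06)&(X<.05)&(Z>.085); p=np.polyfit(X[k],Z[k],1); k2=k&(abs(Z-np.polyval(p,X))<.005); p=np.polyfit(X[k2],Z[k2],1)
    print('lid',np.arctan(-p[0]).round(3),k2.sum())
E
python3 - <<'E'
from st import *
st(); lid2()
E
```

```text
t 12.95 case xyz mm [-78.8 -26.  126.7] F case [-8.46  0.5   3.65] tool x ang 108.01 tz [ 0.     0.002 -1.   ]
lid 0.577 6811
```

>>> carry_out([
  [0.01,0,0.018,0,-1],
  [0.021,0,0.036,0,-1],
  [0.03,0,0.054,0,-1],
  [0.04,0,0.073,0,-1],
  [0.049,0,0.092,0,-1],
  [0.058,0,0.111,0,-1],
  [0.066,0,0.13,0,-1],
  [0.075,0,0.149,0,-1],
  [0.082,0,0.169,0,-1],
  [0.09,0,0.189,0,-1],
  [0.096,0,0.208,0,-1],
  [0.103,0,0.229,0,-1],
  [0.109,0,0.249,0,-1],
  [0.114,0,0.269,0,-1],
  [0.119,0,0.289,0,-1],
  [0.124,0,0.309,0,-1],
  [0.124,0,0.309,0,-1],
])

```text
clock: 15.18
position: [0.4935, 0.0497, 0.0802]
ee_rot: [0.587, 0.809, 0.001, -0.001]
ft_force: [-4.4, 13.5, 2.2]
grip_width: 0.003
grasp_force: 0.0
```

```bash
python3 - <<'E'
from st import *
st(); lid2()
E
```

```text
t 15.18 case xyz mm [-99.  -26.   80.2] F case [-14.2   -0.03   2.25] tool x ang 108.08 tz [-0.     0.004 -1.   ]
lid 0.251 4998
```

>>> carry_out([
  [0.008,0,0.014,0,-1],
  [0.013,0,0.028,0,-1],
  [0.017,0,0.042,0,-1],
  [0.02,0,0.056,0,-1],
  [0.022,0,0.07,0,-1],
  [0.024,0,0.083,0,-1],
  [0.027,0,0.097,0,-1],
  [0.028,0,0.11,0,-1],
  [0.029,0,0.124,0,-1],
  [0.031,0,0.138,0,-1],
  [0.032,0,0.152,0,-1],
  [0.033,0,0.166,0,-1],
  [0.034,0,0.18,0,-1],
  [0.034,0,0.194,0,-1],
  [0.034,0,0.208,0,-1],
  [0.034,0,0.208,0,-1],
])

```text
clock: 17.27
position: [0.4919, 0.0548, 0.0488]
ee_rot: [0.587, 0.809, 0.002, -0.001]
ft_force: [-3.0, 15.1, -0.3]
grip_width: 0.004
grasp_force: 0.0
```

```bash
python3 - <<'E'
from st import *
st(); lid2()
E
```

```text
t 17.27 case xyz mm [-104.2  -26.    48.8] F case [-15.3    1.76  -0.26] tool x ang 108.09 tz [-0.     0.004 -1.   ]
lid 0.047 4156
```

>>> carry_out([
  [0,0,0.008,0,-1],
  [0,0,0.016,0,-1],
  [0,0,0.024,0,-1],
  [0,0,0.032,0,-1],
  [0,0,0.04,0,-1],
  [0,0,0.046,0,-1],
  [0,0,0.052,0,-1],
  [0,0,0.056,0,-1],
  [0,0,0.056,0,-1],
])

```text
clock: 18.5
position: [0.4919, 0.0551, 0.0407]
ee_rot: [0.587, 0.81, 0.002, -0.001]
ft_force: [-3.6, 15.4, 2.0]
grip_width: -0.001
grasp_force: 0.0
```

```bash
python3 - <<'E'
from st import *
st(); lid2()
E
```

```text
t 18.5 case xyz mm [-104.6  -25.9   40.7] F case [-15.79   1.32   1.99] tool x ang 108.11 tz [-0.     0.004 -1.   ]
lid -0.004 3967
```

>>> carry_out([
  [0,0,0.008,0,-1],
  [0.03,0,0.008,0,-1],
  [0.06,0,0.008,0,-1],
  [0.09,0,0,0,-1],
  [0.09,0,-0.15,0,-1],
  [0.1,0,-0.4,0,-1],
  [0.2,0,-0.7,0,-1],
  [0.4,0,-0.95,0,-1],
  [0.4,0,-0.95,0,-1],
])

```text
clock: 19.73
position: [0.4748, 0.1109, 0.1856]
ee_rot: [0.587, 0.809, 0.001, 0.002]
ft_force: [0.1, -0.6, -0.2]
grip_width: 0.001
grasp_force: 0.0
```

```bash
python3 - <<'E'
from st import *
st(); lid2()
c=camera('wrist'); save(c,'w7')
E
```

```text
t 19.73 case xyz mm [-162.9  -24.9  185.6] F case [ 0.63 -0.06 -0.24] tool x ang 108.09 tz [ 0.005 -0.001 -1.   ]
lid -0.003 3979
```

View pics/w7.png

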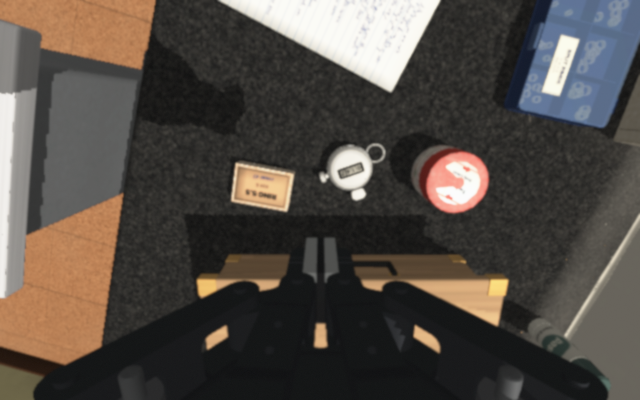

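The lid lies shut (edge at row ≈285, angle 0), and the pack, counter and pot in front are where they were. The finger is clear, so I'm handing in.

```bash
python3 -c "
from workcell import ticket
print(ticket.hand_in())"
```

```text
the job is handed in; nothing more can be done
None
```

The case is shut and handed in at about 20 s: lid measured at 0 rad, prop folded, finger drawn out, bystanders in front unmoved. The tool stays vertical, so I first lifted the lid on the finger to 0.73 rad, pushed the prop away from under it, then carried the lid down. It never actually fell free. An earlier approach bumped the lip with the gripper knuckles at about 22 N, and the lid stayed propped.

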